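Open the double-latched test box

TASK

Open the grey test box on the bench: slide its red-knobbed bolt sideways, away from the middle of the box, until it is clear of the lid, lift the lid a little by its black handle and let go, so that it stands ajar on its second catch. Then push in the yellow catch tab that has come up at the lid's front edge, so that the lid swings wide open by itself and the module inside can be reached. Leave the bottle, the tape roll and the small lidded sample box beside it where they are.

Things in the scene. Friction and masses are not known exactly. Their poses are not given: they have to be found in the camera images.
- lid_handle (a point): Centre of the black grip bar on the aluminium lid of the grey test box (185 x 170 mm). Bar 56 mm long (x), 16 thick (y), 18 high; centre 100 mm above the bench when shut, 30 above the lid, 21 mm free beneath. Grip from above, fingers closing along y. Axes (shut): x from box front to back, y to the left, z up; they tilt with the lid, whose hinge line (along y) lies 110 mm towards +x and 35 mm below
- bolt_knob (a point): Middle of the upright red knob of the slide bolt, 16 mm across, 24 high; middle 97 mm above the bench, top 109. Axes as of the shut lid, always level. It stands at the box's raised front wall (top 78 mm above the bench; bolt guides beside it 83 mm), left of the middle. Push it towards +y, no grip needed: about 2 N of friction, it stays where it is left
- catch_tab (a point): Centre of the front face (towards -x) of the yellow catch tab, mid lid front edge; face 36 mm wide (y), 20 high (z), 14 mm in front of the lid's edge. Lid shut: 60 mm above the bench, out of reach behind the front wall (top 78 mm). Lid ajar: about 106 mm above the bench, all of it above the wall. Axes as of the lid. Push it towards +x, e.g. with shut fingertips standing in front of it
- box_lid (a joint): Lid angle, rad: 0 shut, 1.25 fully open. A light snap holds it shut: with the bolt clear, lift the handle 12 to 28 mm (20 is best; about 5 to 8 N frees the snap in the first 6 mm) and let go; a spring raises it to the second catch, which stops it ajar at about 0.28. Once the catch is pushed in, it swings open by itself in about 2 s
- box_bolt (a joint): Bolt travel, m: near 0 shut, 0.030 at its stop; clear of the lid beyond 0.017. 0.024 is a good place to push it to
- box_catch (a joint): Catch travel into the lid, m: 0 out, 0.009 at its stop; a light spring (0.5 to 1.2 N, damped) returns it slowly. The lid is free once the catch is in by about 0.007; push to 0.008 or until the stop is felt, then draw the fingers back
- ipa_bottle: Bystander: blue and white solvent dispenser, 65 mm across, 97 mm high, standing; origin at the centre of its underside
- tape_roll: Bystander: roll of tan tape, 92 mm across, 48 mm high, lying flat; origin at the centre of its underside
- sample_box: Bystander: small pale grey box with a clear lid, 84 x 110 x 40 mm; origin at the centre of its underside

How it is judged:
On the way, in this order (a step that is already met when the one before it is completed fails the run):
1. the bolt is slid clear while the lid is still down (value of joint box_bolt above 0.0165 m and value of joint box_lid below 0.1 rad), for 0.1 s.
2. the lid stands ajar on its second catch, not held by the fingers (value of joint box_lid between 0.2 and 0.36 rad and value of joint box_catch below 0.002 m and contact force between the fingers and test_box below 0.5 N), for 0.2 s.
3. the catch is pushed in (value of joint box_catch above 0.004 m), for 0.02 s.
At the end, for the whole second after the job is handed in: the lid stands open at more than 1.0 rad (57 degrees) and has come to rest, and the bolt is still slid clear (more than 16.5 mm) (value of joint box_lid above 1 rad and velocity of joint box_lid below 0.3 rad/s and value of joint box_bolt above 0.0165 m); the robot touches nothing.
It fails at once if the bottle is pushed more than 30 mm (distance of ipa_bottle from where it was at the start of the episode above 0.03 m).
It fails at once if the tape roll is pushed more than 30 mm (distance of tape_roll from where it was at the start of the episode above 0.03 m).
It fails at once if the sample box is pushed more than 30 mm (distance of sample_box from where it was at the start of the episode above 0.03 m).
It also fails if it takes over 50 s, if anything falls off the work surface, if the arm or the gripper's body presses on something with over 40 N, if the wrist force passes 120 N, or if a joint passes its speed limit or range.

ROBOT

A 6-joint arm with a two-finger parallel gripper is mounted at the origin on a cart in front of the work surface, level with it; the furniture and walls round the work are solid. World frame = base frame: x ahead of the robot, y to its left, z up, the work surface at z = 0. Lengths are in m, angles in rad, forces in N, time in s.
With the tool pointing down it reaches from about 0.275 to 0.85 m from the base axis. Payload 5.2 kg.
Tool frame: the origin (TCP) lies midway between the tips of the shut fingers; the grasp point (between the pads) lies 19 mm behind it; z points along the fingers, y is the direction in which the jaws open and shut (so a half turn about z gives the same grasp; the last joint's range is limited). The gripper opens to 85 mm and grips with 20 to 120 N. Pads are 22 mm wide; open, the fingers measure 114 mm over their backs; the gripper's body (76 mm by 85 mm) begins 54 mm behind the grasp point. The pads swing forward as they close: fully open they stand 13 mm farther back than shut.
Start: joints at [1.046, 0.259, 1.535, -0, 1.348, -0.203], TCP at [0.174, 0.522, 0.193] pointing down, gripper open.
Joint ranges: [-3.14, 3.14], [-0.91, 2.08], [0.19, 2.58], [-1.22, 4.36], [0.22, 2.71], [-3.12, 3.12]. Speed limits (rad/s): [2.57, 2.57, 3.14, 3.14, 3.14, 3.14].

INTERFACE

Orientations are given as a unit quaternion [x, y, z, w].
In Python, from workcell import monitor, get_image, env gives the robot as it stands. The module is installed in compiled form; this text tells all that it offers.
- The arm moves only by the tool carry_out, never from a script. Its argument "rows" is text: rows parted by semicolons, each of 7 numbers parted by spaces: the shift along the tool's x, y, z in units of 0.2 m (1.0 is 0.2 m), then the turn, a rotation vector about the tool's x, y, z in units of 90 degrees (1.0 is 90 degrees), then the closure, from -1 (fully open) to 1 (shut). A call has 1 to 5 rows; each row is the pose to reach, as a shift and turn from the pose commanded when the call began, along the tool's axes at that moment; what a row does not reach only later rows make up. A row lasts 1/10 s, in which the tool goes at most 50 mm and 8.59 degrees, less where a joint would pass 70% of its speed; a pose out of reach is approached as far as the arm can. A call with a number of a shift or a turn outside -1 to 1 is refused whole. A call with a gripper value outside its range is refused whole. The fingers move at their own pace and stop on an object; the grip force is fixed at half the most. Time passes only in rows, so rows that repeat a pose let the fingers close. It gives the time, the measured TCP pose, the force and the opening at its end, in the units of the state.
- monitor.state(): the state, without advancing time (a new reading comes with each control period).
- get_image(name): name is "scene" or "top"; returns a dict with "img" (480x640x3 uint8, blue, green, red), "depth" (480x640 float32, m along the optical axis (not along the pixel's ray), 0 where there is no reading), "intrinsics" (3x3 intrinsics, pixels), "position" and "orientation" of the camera in the world. Camera axes: x right, y down, z forward; pixel columns grow to the right and rows downward; lengths in m; the calibration is good to about 2 mm. A picture is of the moment at which its call begins.
- env.hand_in(): hands the job in, once; it reports no verdict.
The state is a dict: "t": time; "qpos": joint angles; "joint_vel": joint speeds; "tau": joint torques, N m; "tool_pos": TCP position; "eef_rot": TCP orientation; "contact_force": force on the tool from outside, world axes, zero at the start; "wrist_torque": the same for the moment, N m; "width": opening from 0.0 (shut) to 1.0 (fully open).
Only numpy, scipy, OpenCV 4.12 (cv2) and the standard library are available. Lean on these libraries where they do the work, as an engineer would, in place of code of your own. Each camera call takes 0.05 s, during which the arm holds its last target.

## Working session

There is one attempt and no reset: what is moved stays moved. The work goes in short steps, Python scripts to look and compute and a tool call to move; the robot and the scene stay as the last step left them, time stands still between calls to the robot, and variables do not carry over. Pictures are saved under pics/ and viewed, and the job is handed in when it is done.

Besides the shell and the picture viewer there is one more tool, called after ">>>" in YAML: its name, and indented under it one key for each argument. carry_out: Moves the arm, as the interface text tells. Its arguments: {"type":"object","properties":{"rows":{"type":"string"}},"required":["rows"]}

```bash
mkdir -p pics
python3 - <<'E'
from workcell import monitor, get_image, env
import cv2,numpy as np
s=monitor.state()
for k in s: print(k,np.round(s[k],4))
for n in("scene","top"):
    g=get_image(n);cv2.imwrite(f"pics/{n}0.png",g["img"]);np.savez(f"{n}0.npz",**g)
    print(n,g["intrinsics"],g["position"],g["orientation"])
E
```

```text
t 0.0
qpos [ 1.0462  0.2593  1.5361  0.      1.348  -0.2028]
joint_vel [ 0.0004 -0.0005 -0.0012 -0.0001 -0.0005  0.0018]
tau [ 8.00000e-04 -4.46025e+01 -2.90579e+01 -1.00000e-04  1.13000e-02
 -0.00000e+00]
tool_pos [0.1736 0.5213 0.1918]
eef_rot [ 1.602e-01  9.871e-01 -8.000e-04 -3.000e-04]
contact_force [ 0.1373 -0.0899  0.7253]
wrist_torque [-0.0219  0.024   0.0094]
width 1.0027
scene [[509.33731608   0.         317.77320501]
 [  0.         509.33731608 236.74970236]
 [  0.           0.           1.        ]] [ 0.16512582 -0.94952295  0.75614179] [ 0.88069452 -0.20561093  0.09601142 -0.41579216]
top [[539.49690533   0.         319.12493259]
 [  0.         539.49690533 239.21123629]
 [  0.           0.           1.        ]] [ 0.48508683 -0.17986     1.05402643] [ 0.7077569  -0.70594556  0.01932678 -0.01864165]
```

View pics/scene0.png

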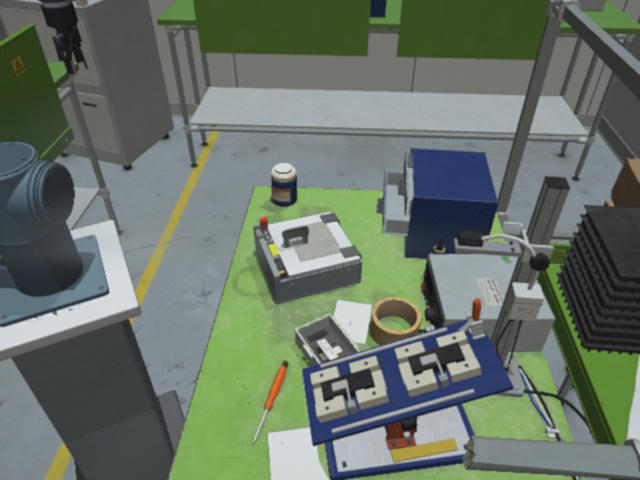

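View pics/top0.png

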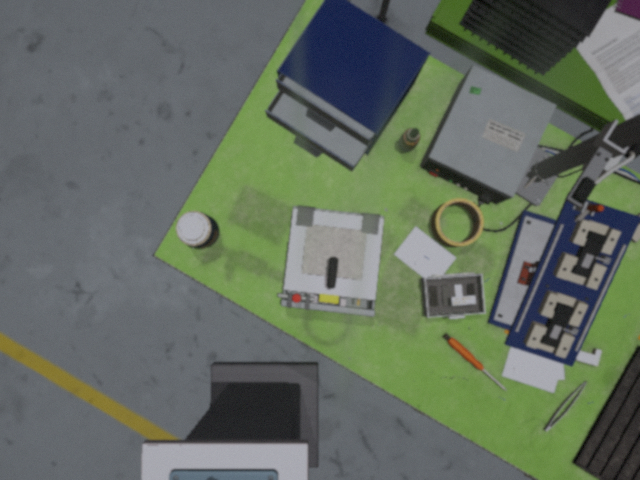

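The top view shows the box near (333,262): red knob at (297,298), yellow tab (329,299), black handle (332,272). The bottle is at (194,229), the sample box at (453,296) and the tape roll at (458,223). Next I'll measure these.

```bash
cat > h.py <<'E'
import cv2,numpy as np
from scipy.spatial.transform import Rotation as R
def load(n):
    return dict(np.load(n))
def ray(g,uv):
    K=g["intrinsics"];d=np.linalg.inv(K)@np.array([uv[0],uv[1],1.]);return R.from_quat(g["orientation"]).as_matrix()@d
def onplane(g,uv,z):
    d=ray(g,uv);p=g["position"];return p+d*(z-p[2])/d[2]
def two(g1,a,g2,b):
    d1=ray(g1,a);d2=ray(g2,b);A=np.c_[d1,-d2];x=np.linalg.lstsq(A,g2["position"]-g1["position"],rcond=None)[0]
    p=g1["position"]+d1*x[0];q=g2["position"]+d2*x[1];return (p+q)/2,np.linalg.norm(p-q)
def dep(g,u,v):
    return g["position"]+ray(g,(u,v))*g["depth"][int(v),int(u)]
def blobs(m,roi,mina=8):
    x0,y0,x1,y1=roi;k=np.zeros_like(m);k[y0:y1,x0:x1]=m[y0:y1,x0:x1]
    n,l,s,c=cv2.connectedComponentsWithStats(k)
    return [(s[i].tolist(),c[i].round(2).tolist(),l==i) for i in range(1,n) if s[i,4]>=mina]
E
python3 - <<'E'
from h import *
for n,roi in(("top0.npz",(275,200,390,320)),("scene0.npz",(245,205,365,300))):
    g=load(n);hsv=cv2.cvtColor(g["img"],cv2.COLOR_BGR2HSV);H,S,V=cv2.split(hsv)
    M={"red":(((H<8)|(H>172))&(S>130)&(V>60)),"yel":((H>22)&(H<34)&(S>130)&(V>110)),"blk":(V<50),"lid":((S<40)&(V>150))}
    print(n)
    for k,m in M.items():
        for s,c,mask in blobs(m.astype(np.uint8),roi):
            ys,xs=np.where(mask);z=g["depth"][ys,xs];ok=z>0
            P=np.array([dep(g,x,y) for x,y in zip(xs[ok],ys[ok])])
            print(k,s,c,np.round(np.median(P,0),4) if len(P) else None)
    x0,y0,x1,y1=roi
    cv2.imwrite(f"pics/{n[:3]}_crop.png",cv2.resize(g["img"][y0:y1,x0:x1],None,fx=5,fy=5,interpolation=cv2.INTER_CUBIC))
E
```

```text
top0.npz
red [292, 294, 8, 8, 51] [295.82, 297.67] [ 0.4332 -0.1407  0.1092]
yel [319, 295, 19, 9, 115] [328.36, 298.67] [ 0.4295 -0.1971  0.072 ]
blk [328, 259, 9, 28, 113] [331.36, 271.37] [ 0.4803 -0.2016  0.1103]
lid [284, 209, 100, 90, 5934] [333.64, 256.18] [ 0.5074 -0.2114  0.0718]
lid [341, 299, 5, 7, 26] [342.88, 301.92] [ 0.4242 -0.2241  0.0744]
scene0.npz
red [260, 218, 7, 11, 56] [263.62, 222.38] [ 0.4336 -0.1468  0.1057]
yel [269, 244, 10, 11, 68] [273.03, 248.97] [ 0.4313 -0.199   0.0727]
blk [281, 274, 6, 3, 11] [283.55, 274.91] [ 0.4402 -0.2291  0.0211]
lid [268, 212, 92, 64, 3012] [311.5, 244.33] [ 0.5123 -0.2274  0.0724]
lid [290, 237, 11, 4, 16] [294.81, 238.62] [ 0.4836 -0.1897  0.0735]
lid [260, 239, 19, 37, 161] [269.4, 257.61] [ 0.4118 -0.2289  0.0789]
```

View pics/top_crop.png

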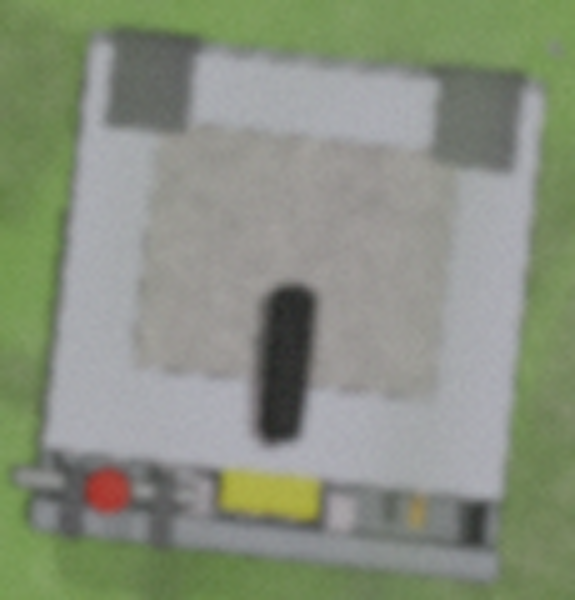

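View pics/sce_crop.png

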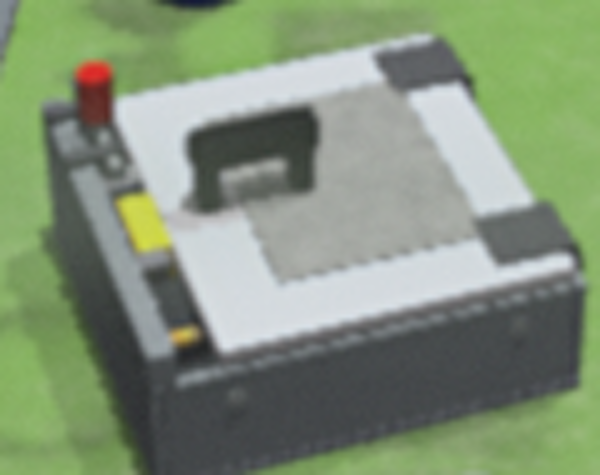

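Heights check out: knob top 0.109, handle top 0.110, lid 0.072. Next are the yaw and the box-frame points.

Run:
```python
from h import *
g=load("top0.npz");s=load("scene0.npz")
hsv=cv2.cvtColor(g["img"],cv2.COLOR_BGR2HSV);H,S,V=cv2.split(hsv)
m=((S<40)&(V>150)).astype(np.uint8);b=max(blobs(m,(275,200,390,320)),key=lambda b:b[0][4])[2]
c=max(cv2.findContours(b.astype(np.uint8),0,2)[0],key=cv2.contourArea)
P=np.array([onplane(g,p[0],0.070)[:2] for p in c],np.float32)
r=cv2.minAreaRect(P);print("lid rect",r,cv2.boxPoints(r))
# left/right edges from contour rows 215..290
L=[];Rr=[]
for v in range(225,288):
    xs=np.where(b[v])[0];L.append(onplane(g,(xs.min(),v),.07));Rr.append(onplane(g,(xs.max(),v),.07))
for E in(L,Rr):
    E=np.array(E);k=np.polyfit(E[:,0],E[:,1],1);print("edge yaw deg",np.degrees(np.arctan(k[0])))
k=onplane(g,(295.82,297.67),.109);print("knob",k)
# handle: dark blob wider threshold
m=(V<75).astype(np.uint8)
for st,cc,mask in blobs(m,(320,252,345,292),60):
    ys,xs=np.where(mask);Q=np.array([onplane(g,(x,y),.109) for x,y in zip(xs,ys)])
    cq=max(cv2.findContours(mask.astype(np.uint8),0,2)[0],key=cv2.contourArea)
    rr=cv2.minAreaRect(np.array([onplane(g,p[0],.109)[:2] for p in cq],np.float32))
    print("handle",st,cc,Q.mean(0),rr)
print("yel",onplane(g,(328.36,298.67),.072))
print("knob2view",two(g,(295.82,297.67),s,(263.2,220.5)))
print("bottle",onplane(g,(194,229),.097))
```

```text
lid rect ((0.5125066637992859, -0.2076827585697174), (0.1669415980577469, 0.15082880854606628), 83.7088394165039) [[ 0.42839962 -0.2823869 ]
 [ 0.5783201  -0.29891485]
 [ 0.5966137  -0.13297862]
 [ 0.44669324 -0.11645067]]
edge yaw deg -6.584294078161321
edge yaw deg -5.85659523576497
knob [ 0.43368383 -0.14032725  0.109     ]
handle [327, 258, 10, 30, 235] [331.5, 272.07] [ 0.47841313 -0.2025004   0.109     ] ((0.47770237922668457, -0.20240649580955505), (0.014869901351630688, 0.05166603624820709), 83.74788665771484)
yel [ 0.43001314 -0.19775405  0.072     ]
knob2view (array([ 0.43418622, -0.14043475,  0.10463877]), np.float64(0.0015853922480578487))
bottle [0.55413572 0.04177845 0.097     ]
```

```bash
cat >> h.py <<'E'
YAW=np.radians(-6.27);EX=np.array([np.cos(YAW),np.sin(YAW),0]);EY=np.array([-np.sin(YAW),np.cos(YAW),0])
KN=np.array([.4337,-.1403,.097]);HA=np.array([.4785,-.2022,.100])
def go(target,pitch=0.):
    """pitch>0: body leans back to -x, tips point forward"""
    from workcell import monitor
    s=monitor.state();Rc=R.from_quat(s["eef_rot"]);d=np.array(target)-s["tool_pos"]
    z=np.array([0,0,-1.])*np.cos(pitch)+EX*np.sin(pitch);y=EY;x=np.cross(y,z)
    Rt=R.from_matrix(np.c_[x,y,z]);rv=(Rc.inv()*Rt).as_rotvec()
    print("pos",s["tool_pos"].round(4) if hasattr(s["tool_pos"],'round') else s["tool_pos"],"F",np.round(s["contact_force"],2),"t",s["t"],"w",s["width"])
    print("shift",np.round(Rc.inv().apply(d)/.2,3),"turn",np.round(rv/(np.pi/2),3))
E
python3 - <<'E'
from h import *
t=KN-EY*.035;t[2]=.18;print(t);go(t)
E
```

```text
[ 0.42987751 -0.17509064  0.18      ]
pos [0.1736 0.5213 0.1919] F [-0.24  0.8   0.21] t 0.1 w 1.0008940150773074
shift [-2.317 -2.898  0.063] turn [-0.001 -0.    -0.135]
```

>>> carry_out:
  rows: "-0.16 -0.2 0 0 0 -0.05 1; -0.31 -0.39 0 0 0 -0.1 1; -0.47 -0.58 0 0 0 -0.135 1; -0.62 -0.78 0 0 0 -0.135 1; -0.78 -0.97 0 0 0 -0.135 1"

```text
t: 0.6
tool_pos: [0.2602, 0.2865, 0.1923]
eef_rot: [0.054, 0.999, -0.0, -0.0]
contact_force: [2.1, 0.4, 0.8]
width: 0.143
```

Run:
```python
from h import *
t=KN-EY*.035;t[2]=.18;go(t)
```

```text
pos [0.2602 0.2865 0.1923] F [2.07 0.43 0.81] t 0.6 w 0.14301757589215758
shift [-1.093 -2.202  0.062] turn [-0.    -0.     0.001]
```

>>> carry_out:
  rows: "-0.1 -0.2 0 0 0 0 1; -0.2 -0.4 0 0 0 0 1; -0.3 -0.6 0 0 0 0 1; -0.4 -0.8 0 0 0 0 1; -0.5 -1 0 0 0 0 1"

```text
t: 1.1
tool_pos: [0.338, 0.077, 0.1926]
eef_rot: [0.055, 0.998, 0.0, 0.0]
contact_force: [1.3, 0.8, -1.2]
width: -0.004
```

>>> carry_out:
  rows: "-0.1 -0.2 0 0 0 0 1; -0.2 -0.4 0 0 0 0 1; -0.3 -0.6 0 0 0 0 1; -0.4 -0.8 0 0 0 0 1; -0.5 -1 0 0 0 0 1"

```text
t: 1.6
tool_pos: [0.4155, -0.1329, 0.1924]
eef_rot: [0.055, 0.998, 0.0, -0.0]
contact_force: [0.6, 0.8, -0.5]
width: 0.0
```

Run:
```python
from h import *
t=KN-EY*.035;t[2]=.18;go(t)
```

```text
pos [ 0.4155 -0.1329  0.1924] F [ 0.63  0.75 -0.49] t 1.6 w 0.00024273516206343786
shift [-0.095 -0.202  0.062] turn [ 0.    -0.    -0.001]
```

>>> carry_out:
  rows: "-0.095 -0.2 0 0 0 0 1; -0.095 -0.205 0.2 0 0 0 1; -0.095 -0.205 0.3 0 0 0 1; -0.095 -0.205 0.3 0 0 0 1"

```text
t: 2.0
tool_pos: [0.4274, -0.1727, 0.1294]
eef_rot: [0.055, 0.998, 0.002, -0.003]
contact_force: [-0.8, 0.4, -0.2]
width: 0.003
```

Run:
```python
from h import *
from workcell import get_image
t=KN-EY*.035;t[2]=.09;go(t)
a=[]
for n,(x0,y0,x1,y1) in(("top",(265,200,395,320)),("scene",(235,195,365,315))):
    g=get_image(n);np.savez(n+"1.npz",**g);a.append(cv2.resize(g["img"][y0:y1,x0:x1],(390,360),interpolation=cv2.INTER_CUBIC))
cv2.imwrite("pics/b1.png",np.hstack(a))
```

```text
pos [ 0.4274 -0.1727  0.1294] F [-0.81  0.4  -0.19] t 2.0 w 0.0029405246429555004
shift [-0.015 -0.012  0.197] turn [ 0.002 -0.004 -0.001]
```

View pics/b1.png

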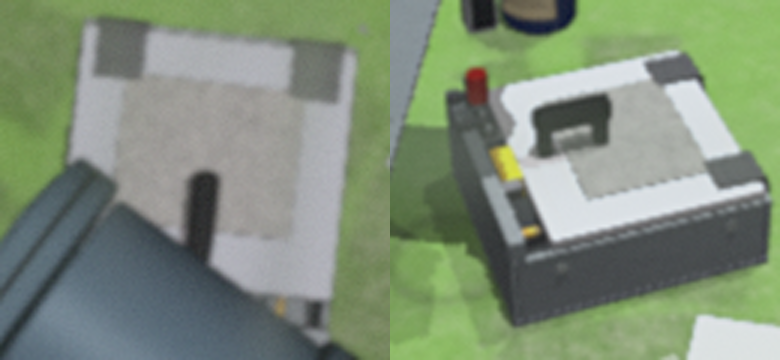

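Run:
```python
from h import *
g=load("scene1.npz");cv2.imwrite("pics/s1.png",g["img"])
p=R.from_quat(g["orientation"]).inv().apply(np.array([.43,-.175,.13])-g["position"]);print(g["intrinsics"]@p/p[2])
```

```text
[266.2971781  220.48763182   1.        ]
```

View pics/s1.png

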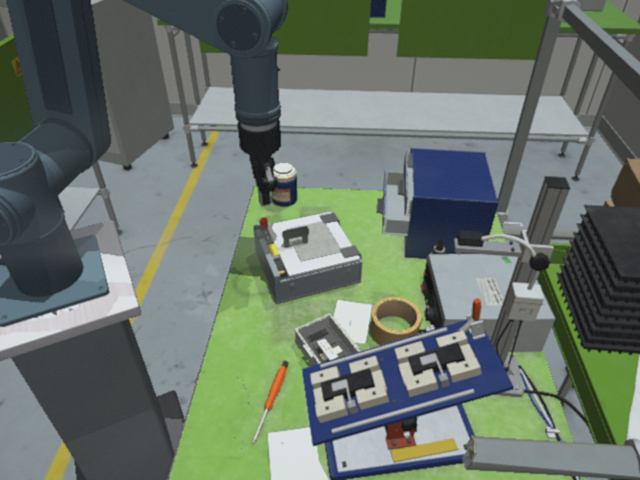

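The projected TCP should be at (266,220), but the fingertips appear at about (266,203). I'll take the picture again to rule out image lag.

Run:
```python
from h import *
from workcell import get_image,monitor
s=monitor.state();print(s["t"],s["tool_pos"],s["width"])
g=get_image("scene");np.savez("scene2.npz",**g)
x0,y0,x1,y1=215,130,345,260
I=cv2.resize(g["img"][y0:y1,x0:x1],None,fx=4,fy=4,interpolation=cv2.INTER_CUBIC)
Ri=R.from_quat(g["orientation"]).inv()
p=Ri.apply(np.array(s["tool_pos"])-g["position"]);q=g["intrinsics"]@p/p[2];print(q)
cv2.circle(I,(int((q[0]-x0)*4),int((q[1]-y0)*4)),4,(255,0,255),1)
cv2.imwrite("pics/s2.png",I)
for v in range(190,212,3):
  print(v,[ (u,dep(g,u,v).round(3).tolist()) for u in (263,267)])
```

```text
2.1 [ 0.42981883 -0.17379032  0.13272169] 0.0028603076144410717
[265.89986982 219.11008402   1.        ]
190 [(263, [0.416, -0.213, 0.231]), (267, [0.426, -0.205, 0.223])]
193 [(263, [0.424, -0.185, 0.205]), (267, [0.433, -0.184, 0.202])]
196 [(263, [0.425, -0.184, 0.197]), (267, [0.431, -0.187, 0.197])]
199 [(263, [0.423, -0.185, 0.191]), (267, [0.431, -0.186, 0.19])]
202 [(263, [0.423, -0.185, 0.184]), (267, [0.431, -0.186, 0.182])]
205 [(263, [0.424, -0.18, 0.173]), (267, [0.51, 0.044, 0.001])]
208 [(263, [0.495, 0.032, 0.004]), (267, [0.505, 0.031, 0.001])]
211 [(263, [0.492, 0.025, 0.0]), (267, [0.501, 0.021, 0.0])]
```

View pics/s2.png

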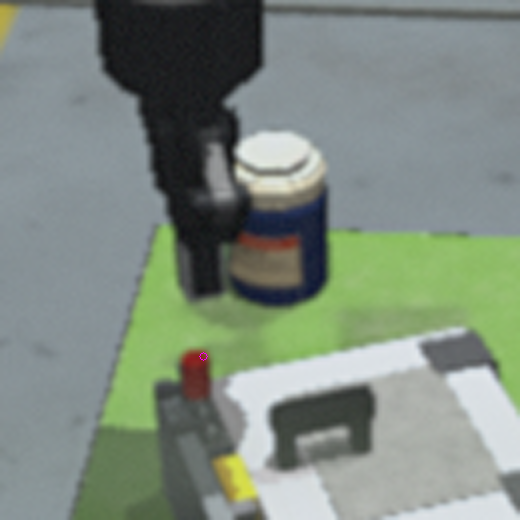

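>>> carry_out:
  rows: "0 0 0 0 0 0 1; 0 0 0 0 0 0 1"

```text
t: 2.35
tool_pos: [0.4307, -0.1741, 0.1339]
eef_rot: [0.055, 0.999, -0.001, 0.001]
contact_force: [0.4, 0.8, -0.0]
width: -0.003
```

Run:
```python
from h import *
from workcell import get_image,monitor
s=monitor.state();print(s["t"],s["tool_pos"],s["width"],s["qpos"])
g=get_image("scene");np.savez("scene3.npz",**g)
for v in range(193,230,3):
  print(v,[ (u,dep(g,u,v).round(3).tolist()) for u in (263,267)])
g=get_image("top")
cv2.imwrite("pics/t3.png",g["img"])
```

```text
2.35 [ 0.43071652 -0.1741464   0.13390194] -0.002813166201157461 [-6.25023300e-01  1.54629094e-01  1.82057113e+00 -1.31137158e-05
  1.16379226e+00 -2.08672547e+00]
193 [(263, [0.424, -0.185, 0.205]), (267, [0.433, -0.184, 0.202])]
196 [(263, [0.424, -0.186, 0.198]), (267, [0.432, -0.186, 0.196])]
199 [(263, [0.424, -0.183, 0.189]), (267, [0.432, -0.185, 0.188])]
202 [(263, [0.423, -0.184, 0.184]), (267, [0.431, -0.185, 0.182])]
205 [(263, [0.501, 0.047, 0.002]), (267, [0.511, 0.045, -0.0])]
208 [(263, [0.496, 0.035, 0.002]), (267, [0.504, 0.029, 0.003])]
211 [(263, [0.491, 0.024, 0.001]), (267, [0.501, 0.022, -0.001])]
214 [(263, [0.488, 0.015, -0.001]), (267, [0.497, 0.011, -0.001])]
217 [(263, [0.436, -0.138, 0.112]), (267, [0.492, -0.002, -0.0])]
220 [(263, [0.434, -0.143, 0.108]), (267, [0.488, -0.012, -0.001])]
223 [(263, [0.432, -0.145, 0.102]), (267, [0.441, -0.146, 0.1])]
226 [(263, [0.432, -0.146, 0.095]), (267, [0.441, -0.145, 0.091])]
229 [(263, [0.431, -0.148, 0.088]), (267, [0.447, -0.126, 0.067])]
```

Run:
```python
from h import *
g=load("scene3.npz")
for v in range(130,208,3):
  print(v,[ (u,dep(g,u,v).round(3).tolist()) for u in (250,258,265,272)])
```

```text
130 [(250, [0.407, -0.196, 0.346]), (258, [0.419, -0.202, 0.347]), (265, [0.43, -0.209, 0.347]), (272, [0.442, -0.21, 0.345])]
133 [(250, [0.406, -0.198, 0.342]), (258, [0.418, -0.206, 0.343]), (265, [0.429, -0.21, 0.342]), (272, [0.442, -0.209, 0.338])]
136 [(250, [0.405, -0.2, 0.338]), (258, [0.416, -0.21, 0.34]), (265, [0.428, -0.21, 0.337]), (272, [0.442, -0.208, 0.333])]
139 [(250, [0.405, -0.199, 0.331]), (258, [0.417, -0.206, 0.332]), (265, [0.427, -0.212, 0.332]), (272, [0.441, -0.209, 0.327])]
142 [(250, [0.405, -0.197, 0.325]), (258, [0.416, -0.207, 0.327]), (265, [0.428, -0.209, 0.325]), (272, [0.439, -0.212, 0.324])]
145 [(250, [0.404, -0.199, 0.32]), (258, [0.416, -0.207, 0.321]), (265, [0.428, -0.208, 0.319]), (272, [0.44, -0.209, 0.316])]
148 [(250, [0.404, -0.198, 0.313]), (258, [0.414, -0.209, 0.316]), (265, [0.427, -0.21, 0.314]), (272, [0.439, -0.21, 0.311])]
151 [(250, [0.403, -0.199, 0.308]), (258, [0.413, -0.21, 0.312]), (265, [0.425, -0.212, 0.309]), (272, [0.439, -0.21, 0.305])]
154 [(250, [0.414, -0.161, 0.28]), (258, [0.415, -0.206, 0.303]), (265, [0.426, -0
[... 1493 characters left out ...]
513, 0.113, 0.003]), (265, [0.423, -0.202, 0.222]), (272, [0.527, 0.045, 0.04])]
193 [(250, [0.854, 1.301, -0.844]), (258, [0.508, 0.102, 0.002]), (265, [0.429, -0.184, 0.203]), (272, [0.525, 0.042, 0.034])]
196 [(250, [0.487, 0.104, -0.002]), (258, [0.504, 0.091, 0.0]), (265, [0.428, -0.185, 0.197]), (272, [0.526, 0.046, 0.022])]
199 [(250, [0.481, 0.088, 0.0]), (258, [0.499, 0.078, 0.001]), (265, [0.427, -0.186, 0.191]), (272, [0.526, 0.049, 0.011])]
202 [(250, [0.476, 0.076, 0.0]), (258, [0.494, 0.066, 0.001]), (265, [0.427, -0.185, 0.183]), (272, [0.526, 0.049, 0.002])]
205 [(250, [0.472, 0.063, 0.001]), (258, [0.49, 0.055, 0.0]), (265, [0.504, 0.042, 0.004]), (272, [0.522, 0.04, -0.0])]
```

>>> carry_out:
  rows: "-0.005 0 0.1 0 0 0 1; -0.005 0 0.2 0 0 0 1; -0.005 0 0.2 0 0 0 1"

```text
t: 2.75
tool_pos: [0.4294, -0.1728, 0.0909]
eef_rot: [0.055, 0.998, 0.001, -0.002]
contact_force: [-0.6, 0.1, -0.3]
width: 0.001
```

```bash
cat >> h.py <<'E'
def snap(tag,n="scene",roi=(215,130,345,260),f=4):
    from workcell import get_image,monitor
    s=monitor.state();g=get_image(n);np.savez(f"{tag}.npz",**g);x0,y0,x1,y1=roi
    I=cv2.resize(g["img"][y0:y1,x0:x1],None,fx=f,fy=f,interpolation=cv2.INTER_CUBIC)
    p=R.from_quat(g["orientation"]).inv().apply(np.array(s["tool_pos"])-g["position"]);q=g["intrinsics"]@p/p[2]
    cv2.circle(I,(int((q[0]-x0)*f),int((q[1]-y0)*f)),4,(255,0,255),1);print("t",s["t"],"tcp",np.round(s["tool_pos"],4),"px",q[:2].round(1),"F",np.round(s["contact_force"],2),"w",round(s["width"],3))
    cv2.imwrite(f"pics/{tag}.png",I);return g
E
python3 - <<'E'
from h import *
g=snap("s4")
for v in range(199,234,2): print(v,[dep(g,u,v).round(3).tolist() for u in(263,267)])
E
```

```text
t 2.75 tcp [ 0.4294 -0.1728  0.0909] px [266.9 235. ] F [-0.65  0.1  -0.33] w 0.001
199 [[0.422, -0.189, 0.194], [0.416, -0.231, 0.223]]
201 [[0.415, -0.21, 0.205], [0.415, -0.232, 0.219]]
203 [[0.415, -0.208, 0.199], [0.415, -0.23, 0.214]]
205 [[0.415, -0.207, 0.194], [0.418, -0.222, 0.203]]
207 [[0.416, -0.204, 0.187], [0.424, -0.204, 0.185]]
209 [[0.416, -0.204, 0.182], [0.423, -0.204, 0.18]]
211 [[0.423, -0.18, 0.159], [0.431, -0.181, 0.157]]
213 [[0.423, -0.18, 0.154], [0.429, -0.185, 0.156]]
215 [[0.423, -0.179, 0.149], [0.429, -0.185, 0.151]]
217 [[0.422, -0.179, 0.144], [0.43, -0.182, 0.144]]
219 [[0.422, -0.179, 0.139], [0.428, -0.186, 0.142]]
221 [[0.422, -0.177, 0.132], [0.43, -0.179, 0.131]]
223 [[0.432, -0.147, 0.103], [0.44, -0.147, 0.101]]
225 [[0.432, -0.145, 0.097], [0.441, -0.144, 0.093]]
227 [[0.431, -0.148, 0.094], [0.44, -0.146, 0.089]]
229 [[0.43, -0.149, 0.09], [0.446, -0.127, 0.068]]
231 [[0.432, -0.143, 0.079], [0.449, -0.118, 0.055]]
233 [[0.431, -0.143, 0.074], [0.434, -0.16, 0.085]]
```

View pics/s4.png

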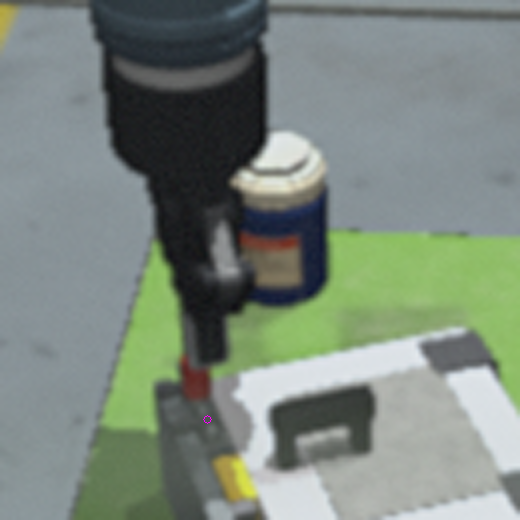

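The image puts the fingertips 40 mm higher than the state's TCP in both looks (tip z about 0.130 against 0.091). I'll settle it with a gentle push that does no harm either way.

>>> carry_out:
  rows: "0 0.03 0 0 0 0 1; 0 0.06 0 0 0 0 1; 0 0.09 0 0 0 0 1; 0 0.09 0 0 0 0 1"

```text
t: 3.2
tool_pos: [0.4332, -0.1553, 0.0932]
eef_rot: [0.054, 0.999, -0.0, 0.0]
contact_force: [-0.2, 0.1, -0.9]
width: 0.001
```

Run:
```python
from h import *
g=snap("s5")
```

```text
t 3.2 tcp [ 0.4332 -0.1553  0.0932] px [265.4 228.9] F [-0.22  0.12 -0.91] w 0.001
```

View pics/s5.png

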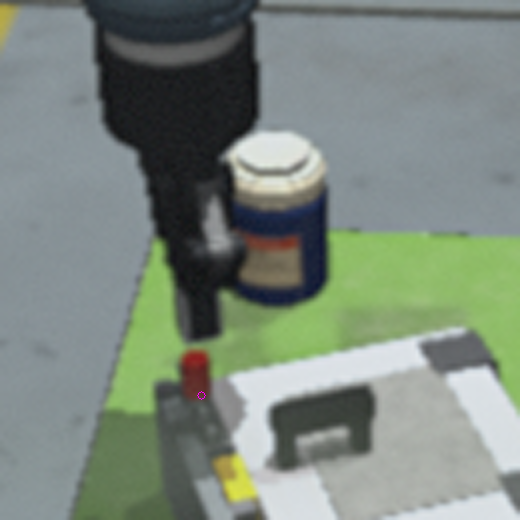

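The push met no force and the knob did not move. The fingers are above the knob, so the true tip z is state z + 0.040. I'll check x and y too.

Run:
```python
from h import *
for n in("s4","s5"):
    g=load(n+".npz")
    for v in (207,210,213,216,219):
        r=[(u,dep(g,u,v)) for u in range(250,285)]
        r=[(u,p) for u,p in r if p[2]>.12 and p[1]<-.1]
        if r: print(n,v,r[0][0],r[-1][0],r[0][1].round(3),r[len(r)//2][1].round(3),r[-1][1].round(3))
go(KN-EY*.038+[0,0,-.097+.093])
```

```text
s4 207 259 275 [ 0.421 -0.164  0.159] [ 0.424 -0.204  0.185] [ 0.439 -0.208  0.182]
s4 210 260 271 [ 0.42  -0.171  0.157] [ 0.428 -0.183  0.162] [ 0.441 -0.176  0.153]
s4 213 260 280 [ 0.42  -0.17   0.149] [ 0.427 -0.186  0.157] [ 0.165 -0.95   0.756]
s4 216 260 272 [ 0.421 -0.166  0.139] [ 0.427 -0.184  0.148] [ 0.441 -0.181  0.142]
s4 219 261 272 [ 0.42  -0.172  0.135] [ 0.428 -0.186  0.142] [ 0.441 -0.179  0.133]
s5 207 258 270 [ 0.424 -0.148  0.148] [ 0.431 -0.166  0.158] [ 0.445 -0.162  0.15 ]
s5 210 259 270 [ 0.424 -0.154  0.144] [ 0.432 -0.168  0.151] [ 0.444 -0.162  0.143]
s5 213 260 270 [ 0.423 -0.162  0.142] [ 0.431 -0.167  0.143] [ 0.444 -0.162  0.136]
s5 216 262 262 [ 0.165 -0.95   0.756] [ 0.165 -0.95   0.756] [ 0.165 -0.95   0.756]
pos [ 0.4332 -0.1557  0.0931] F [-0.1  -0.04 -0.06] t 3.25 w -0.0025566035627892767
shift [ 0.006 -0.113  0.   ] turn [-0.  0.  0.]
```

>>> carry_out:
  rows: "0.005 -0.06 0 0 0 0 1; 0.005 -0.115 0 0 0 0 1; 0.005 -0.115 0.07 0 0 0 1; 0.005 -0.115 0.14 0 0 0 1; 0.005 -0.115 0.19 0 0 0 1"

```text
t: 3.75
tool_pos: [0.429, -0.1801, 0.0539]
eef_rot: [0.056, 0.998, -0.0, -0.0]
contact_force: [-0.7, 0.3, -0.3]
width: -0.004
```

Run:
```python
from h import *
g=snap("s6")
go(KN-EY*.036+[0,0,-.097+.052])
```

```text
t 3.75 tcp [ 0.429  -0.1801  0.0539] px [269.2 250.7] F [-0.66  0.28 -0.32] w -0.004
pos [ 0.4282 -0.1792  0.0525] F [-1.43 -0.08 -1.26] t 3.8 w -0.006196734105469941
shift [-0.006  0.017  0.003] turn [ 0.001 -0.002 -0.001]
```

View pics/s6.png

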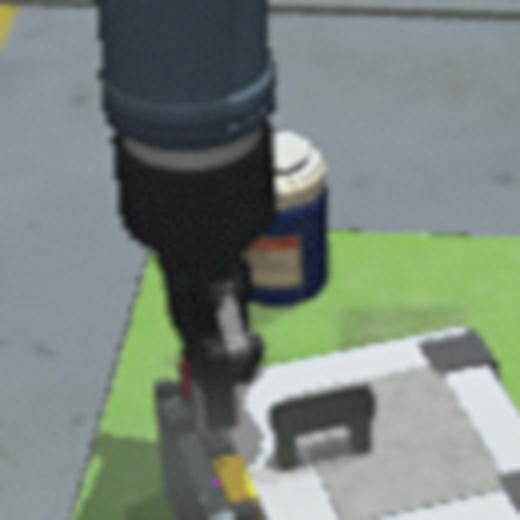

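>>> carry_out:
  rows: "-0.005 0.05 0 0 0 0 1; -0.005 0.1 0 0 0 0 1; -0.005 0.14 0 0 0 0 1; -0.005 0.18 0 0 0 0 1; -0.005 0.2 0 0 0 0 1"

```text
t: 4.3
tool_pos: [0.4353, -0.1385, 0.0551]
eef_rot: [0.054, 0.999, -0.0, 0.001]
contact_force: [0.0, -2.1, -0.8]
width: 0.002
```

Run:
```python
from h import *
g=snap("s7")
```

```text
t 4.3 tcp [ 0.4353 -0.1385  0.0551] px [264.6 238. ] F [ 0.   -2.14 -0.82] w 0.002
```

View pics/s7.png

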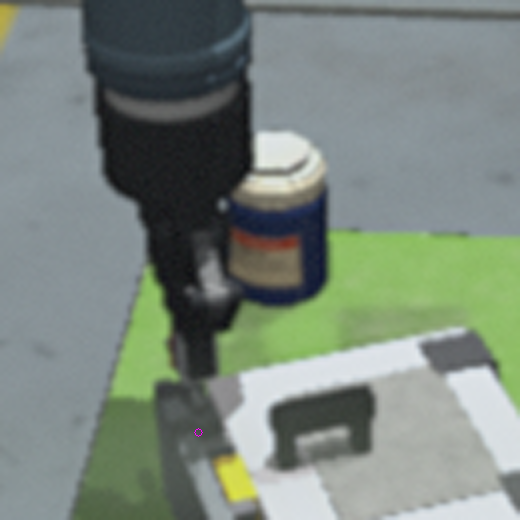

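A force of −2.1 N in y means the fingers are pushing the bolt. I'll back off, rise and check it.

>>> carry_out:
  rows: "0 -0.06 0 0 0 0 1; 0 -0.06 -0.2 0 0 0 0; 0 -0.06 -0.4 0 0 0 -1; 0 -0.2 -0.4 0 0 0 -1; 0 -0.25 -0.4 0 0 0 -1"

```text
t: 4.85
tool_pos: [0.4301, -0.1918, 0.1362]
eef_rot: [0.055, 0.998, -0.001, 0.002]
contact_force: [-1.4, 0.6, -0.6]
width: 0.682
```

Run:
```python
from h import *
g=snap("s8")
V=cv2.cvtColor(g["img"],cv2.COLOR_BGR2HSV);H,S,Vv=cv2.split(V);m=(((H<8)|(H>172))&(S>130)&(Vv>60)).astype(np.uint8)
for s,c,mk in blobs(m,(245,195,285,245)):
    ys,xs=np.where(mk);P=np.array([dep(g,x,y) for x,y in zip(xs,ys)]);print(s,c,np.median(P,0))
    # top of blob ray on z=.109
    k=onplane(g,(c[0],s[1]+2),.109);print("knob~",k,"travel",(k-KN)@EY)
g0=load("scene0.npz");k=onplane(g0,(263.62,220),.109);print("ref",k,(k-KN)@EY)
go(HA+[0,0,.02])
```

```text
t 4.85 tcp [ 0.4301 -0.1918  0.1362] px [269.3 222.6] F [-1.45  0.55 -0.62] w 0.682
[258, 212, 6, 10, 49] [260.45, 216.51] [ 0.43594807 -0.12297939  0.10234435]
knob~ [ 0.43615589 -0.1226278   0.109     ] travel 0.017834706823281185
ref [ 0.43450593 -0.14499896  0.109     ] -0.004582829279903763
pos [ 0.4293 -0.192   0.135 ] F [-0.31 -0.72 -0.75] t 4.9 w 0.7596937535854811
shift [-0.25  -0.023  0.076] turn [-0.001  0.001 -0.001]
```

View pics/s8.png

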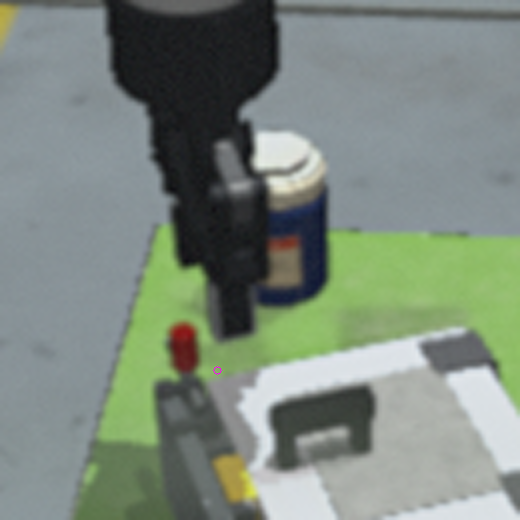

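Bolt travel comes out at about 22 mm, so it is clear. Next is the handle.

>>> carry_out:
  rows: "-0.15 -0.02 0 0 0 0 -1; -0.25 -0.023 0.1 0 0 0 -1; -0.25 -0.023 0.25 0 0 0 -1; -0.25 -0.023 0.3 0 0 0 -1; -0.25 -0.023 0.3 0 0 0 -1"

```text
t: 5.4
tool_pos: [0.4762, -0.1975, 0.0722]
eef_rot: [0.055, 0.998, 0.002, -0.003]
contact_force: [-0.4, -0.3, 0.3]
width: 0.997
```

Run:
```python
from h import *
g=snap("s9",roi=(235,150,365,280))
go(HA+[0,0,-.057])
```

```text
t 5.4 tcp [ 0.4762 -0.1975  0.0722] px [292.8 242.3] F [-0.43 -0.34  0.25] w 0.997
pos [ 0.4773 -0.1983  0.0737] F [-0.38  0.1   0.15] t 5.45 w 0.9996503345353436
shift [-0.008 -0.019  0.154] turn [ 0.001 -0.002 -0.   ]
```

View pics/s9.png

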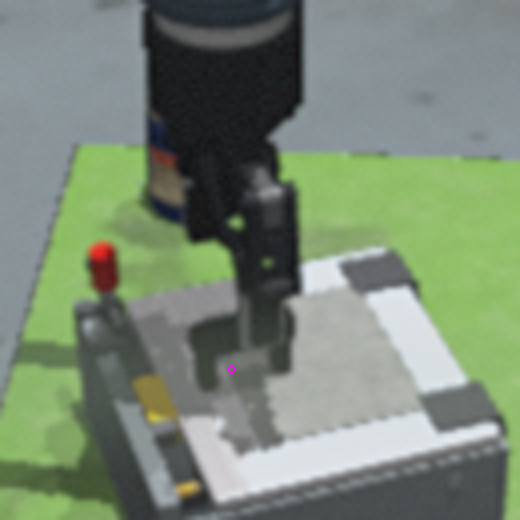

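>>> carry_out:
  rows: "-0.005 -0.02 0.06 0 0 0 -1; -0.005 -0.02 0.12 0 0 0 -1; -0.005 -0.02 0.15 0 0 0 -1; -0.005 -0.02 0.15 0 0 0 0; -0.005 -0.02 0.15 0 0 0 1"

```text
t: 5.95
tool_pos: [0.479, -0.2031, 0.0446]
eef_rot: [0.055, 0.998, 0.0, -0.0]
contact_force: [0.3, -0.1, 0.1]
width: 0.689
```

>>> carry_out:
  rows: "0 0 0 0 0 0 1; 0 0 0 0 0 0 1; 0 0 0 0 0 0 1"

```text
t: 6.25
tool_pos: [0.4792, -0.2041, 0.0451]
eef_rot: [0.055, 0.999, -0.001, 0.0]
contact_force: [-1.1, 1.1, 2.3]
width: 0.173
```

Run:
```python
from h import *
g=snap("s10",roi=(235,150,365,280))
```

```text
t 6.25 tcp [ 0.4792 -0.2041  0.0451] px [295.8 253.6] F [-1.14  1.14  2.34] w 0.173
```

View pics/s10.png

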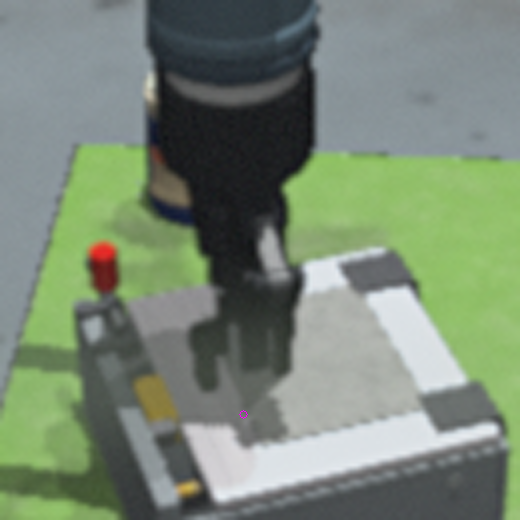

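Gripped: the opening is 14.7 mm on the 16 mm bar. Lift along the lid's arc.

>>> carry_out:
  rows: "-0.006 0 -0.02 0 0 0 1; -0.015 0 -0.045 0 0 0 1; -0.025 0 -0.07 0 0 0 1; -0.04 0 -0.1 0 0 0 1; -0.04 0 -0.1 0 0 0 1"

```text
t: 6.8
tool_pos: [0.4882, -0.205, 0.0653]
eef_rot: [0.055, 0.998, -0.001, 0.001]
contact_force: [2.4, -4.2, -1.8]
width: 0.172
```

Run:
```python
from h import *
g=snap("s11",roi=(235,150,365,280))
```

```text
t 6.8 tcp [ 0.4882 -0.205   0.0653] px [299.6 245.3] F [ 2.36 -4.23 -1.84] w 0.172
```

View pics/s11.png

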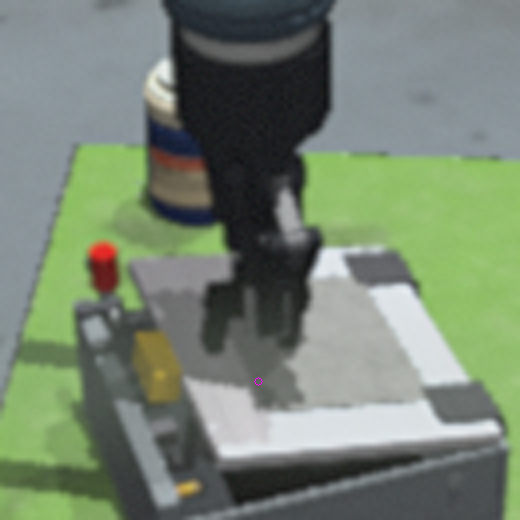

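>>> carry_out:
  rows: "0 0 0 0 0 0 -1; 0 0 0 0 0 0 -1; 0 0 0 0 0 0 -1; 0 0 -0.1 0 0 0 -1; 0 0 -0.2 0 0 0 -1"

```text
t: 7.35
tool_pos: [0.4861, -0.2031, 0.1043]
eef_rot: [0.055, 0.998, 0.001, -0.001]
contact_force: [0.6, -0.6, -0.2]
width: 0.991
```

>>> carry_out:
  rows: "0 0 -0.2 0 0 0 -1; 0 0 -0.4 0 0 0 -1; 0.2 0 -0.4 0 0 0 1; 0.4 0 -0.4 0 0 0 1; 0.6 0 -0.4 0 0 0 1"

```text
t: 7.85
tool_pos: [0.3663, -0.19, 0.1846]
eef_rot: [0.054, 0.999, 0.0, -0.0]
contact_force: [0.5, -1.3, 0.6]
width: 0.516
```

Run:
```python
from h import *
g=snap("s12",roi=(225,130,375,290))
snap("t12","top",(265,200,395,320))
```

```text
t 7.85 tcp [ 0.3663 -0.19    0.1846] px [235.8 211.1] F [ 0.45 -1.29  0.61] w 0.516
t 7.9 tcp [ 0.3604 -0.1875  0.1836] px [323.1 346.3] F [-4.37  4.11 -0.28] w 0.422
```

View pics/s12.png

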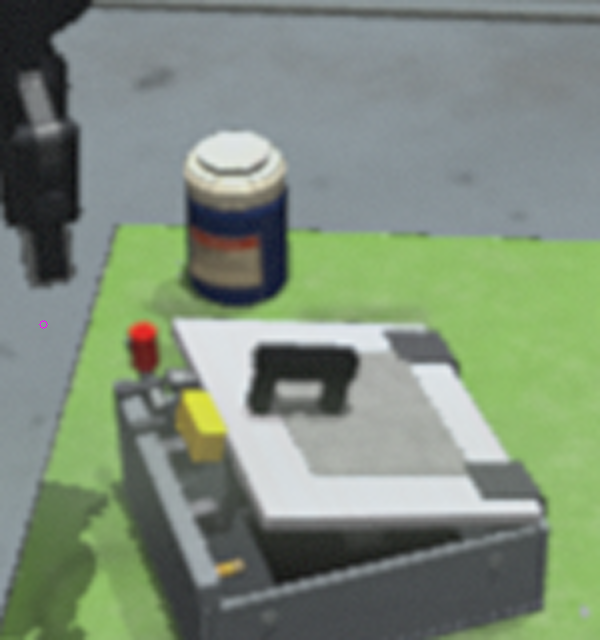

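View pics/t12.png

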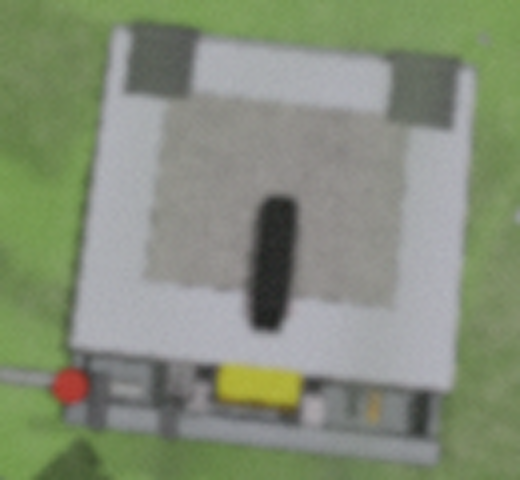

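The lid stands ajar with the yellow tab up and the knob slid out. I'll measure the tab, the lid angle and the knob.

Run:
```python
from h import *
for n,roi in(("t12",(270,200,385,310)),("s12",(250,205,300,260))):
    g=load(n+".npz");H,S,V=cv2.split(cv2.cvtColor(g["img"],cv2.COLOR_BGR2HSV))
    for k,m in(("yel",(H>22)&(H<34)&(S>130)&(V>100)),("red",((H<8)|(H>172))&(S>130)&(V>60)),("lid",(S<40)&(V>150))):
        for s,c,mk in blobs(m.astype(np.uint8),roi,25):
            ys,xs=np.where(mk);P=np.array([dep(g,x,y) for x,y in zip(xs,ys) if g["depth"][y,x]>0])
            D=P-HA;a=D@EX;b=D@EY
            print(n,k,s,c,np.median(P,0).round(4),"x rng",np.percentile(a,[3,50,97]).round(4),"y",np.percentile(b,[3,50,97]).round(4),"z",np.percentile(P[:,2],[3,50,97]).round(4))
            if k=="lid" and n=="t12" and s[4]>1000:
                q=np.polyfit(a,P[:,2],1);print("lid angle",np.arctan(-q[0]))
g=load("t12.npz");k=onplane(g,(265+70/4,200+387/4),.109);print("knob travel",(k-KN)@EY)
```

```text
t12 yel [319, 292, 21, 10, 172] [328.97, 296.52] [ 0.4354 -0.1981  0.1136] x rng [-0.0499 -0.0427 -0.036 ] y [-0.0169 -0.0006  0.0156] z [0.1078 0.1136 0.1174]
t12 red [278, 292, 9, 9, 55] [282.33, 296.04] [ 0.4365 -0.1163  0.1094] x rng [-0.0572 -0.0512 -0.0454] y [0.0739 0.0804 0.0864] z [0.1056 0.1094 0.112 ]
t12 lid [283, 207, 101, 90, 3231] [333.39, 265.79] [ 0.4769 -0.2068  0.1021] x rng [-0.0319 -0.0021  0.0864] y [-0.083  -0.0071  0.0793] z [0.0772 0.1021 0.1119]
lid angle 0.27944514076933735
t12 lid [313, 210, 49, 19, 669] [337.41, 218.87] [ 0.5748 -0.2133  0.0741] x rng [0.0849 0.0971 0.1108] y [-0.0419 -0.0012  0.0394] z [0.0629 0.0741 0.0793]
s12 yel [270, 227, 11, 15, 109] [274.45, 233.72] [ 0.4348 -0.2017  0.1136] x rng [-0.0496 -0.043  -0.0346] y [-0.0198 -0.0045  0.013 ] z [0.1054 0.1136 0.1171]
s12 red [258, 211, 6, 12, 61] [260.61, 216.16] [ 0.4363 -0.1217  0.1034] x rng [-0.0558 -0.0508 -0.0448] y [0.0717 0.0752 0.0814] z [0.0892 0.1034 0.1122]
s12 lid [268, 209, 32, 51, 790] [286.66, 230.72] [ 0.4607 -0.1976  0.1081] x rng [-0.0328 -0.0178  0.0258] y [-0.0809  0.0031  0.0797] z [0.0944 0.1081 0.1134]
s12 lid [260, 239, 17, 21, 101] [266.32, 249.86] [ 0.4153 -0.205   0.0789] x rng [-0.0672 -0.0629 -0.0549] y [-0.036  -0.0094  0.0261] z [0.0755 0.0789 0.081 ]
knob travel 0.02323825377605109
```

Lid angle is 0.279, tab centre z about 0.106 (top 0.116), bolt travel 23 mm. All agree with the description. Now to stand in front of the tab.

Run:
```python
from h import *
t=HA-EX*.090;t[2]=.053;print(t);go(t)
```

```text
[ 0.38903836 -0.19237075  0.053     ]
pos [ 0.3634 -0.1886  0.1841] F [-0.44  0.06 -0.17] t 7.95 w 0.32879051385904257
shift [-0.132 -0.006  0.655] turn [ 0.001 -0.002 -0.001]
```

>>> carry_out:
  rows: "-0.05 -0.006 0.2 0 0 0 1; -0.1 -0.006 0.4 0 0 0 1; -0.13 -0.006 0.58 0 0 0 1; -0.13 -0.006 0.655 0 0 0 1; -0.13 -0.006 0.655 0 0 0 1"

```text
t: 8.45
tool_pos: [0.392, -0.1932, 0.0513]
eef_rot: [0.055, 0.998, 0.002, -0.002]
contact_force: [0.2, 0.5, -0.2]
width: 0.001
```

Run:
```python
from h import *
g=snap("s13",roi=(225,150,345,270))
go(HA-EX*.065+[0,0,-.047])
for v in range(224,250,2):
    r=[(u,dep(g,u,v)) for u in range(240,285)]
    r=[p for u,p in r if p[2]>.085 and -.22<p[1]<-.16 and p[0]<.418]
    if r: print(v,np.round([(p-HA)@EX for p in(r[0],r[-1])],3),np.round([(p-HA)@EY for p in(r[0],r[-1])],3),r[0][2].round(3),r[-1][2].round(3))
```

```text
t 8.45 tcp [ 0.392  -0.1932  0.0513] px [254.9 260.6] F [ 0.2   0.46 -0.22] w 0.001
pos [ 0.393  -0.1941  0.0528] F [-0.26 -1.2   0.42] t 8.5 w -0.00010829747116143853
shift [-0.105  0.006 -0.001] turn [ 0.001 -0.001 -0.   ]
224 [-0.102 -0.086] [-0.011 -0.015] 0.159 0.157
226 [-0.101 -0.094] [-0.015 -0.017] 0.157 0.156
228 [-0.098 -0.094] [ 0.007 -0.014] 0.135 0.149
230 [-0.097 -0.095] [ 0.004 -0.014] 0.132 0.144
232 [-0.098 -0.097] [-0.009 -0.015] 0.137 0.141
234 [-0.097 -0.098] [ 0.001 -0.027] 0.124 0.145
236 [-0.097 -0.075] [ 0.003 -0.006] 0.117 0.117
238 [-0.096 -0.075] [-0.004 -0.008] 0.117 0.114
240 [-0.096 -0.076] [ 0.    -0.007] 0.108 0.109
242 [-0.097 -0.076] [ 0.    -0.006] 0.104 0.102
244 [-0.097 -0.08 ] [ 0.    -0.013] 0.099 0.104
246 [-0.097 -0.077] [-0.007 -0.006] 0.099 0.092
248 [-0.095 -0.091] [-0.004 -0.006] 0.091 0.092
```

View pics/s13.png

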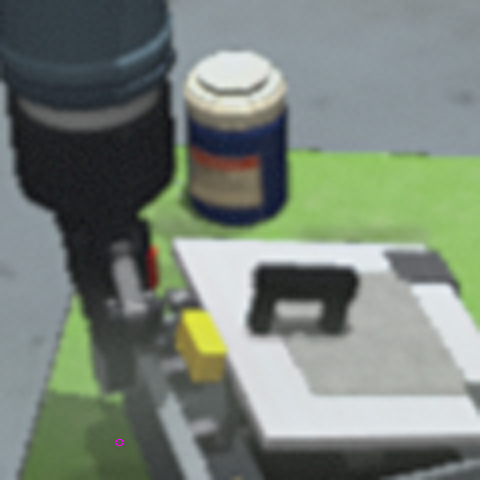

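>>> carry_out:
  rows: "-0.05 0.005 0 0 0 0 1; -0.085 0.005 0 0 0 0 1; -0.11 0.005 0 0 0 0 1; -0.125 0.005 0 0 0 0 1; -0.125 0.005 0 0 0 0 1"

```text
t: 9.0
tool_pos: [0.4192, -0.1968, 0.054]
eef_rot: [0.055, 0.999, -0.0, 0.001]
contact_force: [-0.9, -0.5, 0.6]
width: 0.002
```

Run:
```python
from h import *
g=snap("s14",roi=(225,150,345,270))
go(HA-EX*.057+[0,0,-.047])
```

```text
t 9.0 tcp [ 0.4192 -0.1968  0.054 ] px [267.8 256.8] F [-0.92 -0.46  0.55] w 0.002
pos [ 0.4188 -0.1966  0.0538] F [0.7  0.55 0.5 ] t 9.05 w 0.0008413492481392333
shift [-0.015  0.005  0.004] turn [-0.  0. -0.]
```

View pics/s14.png

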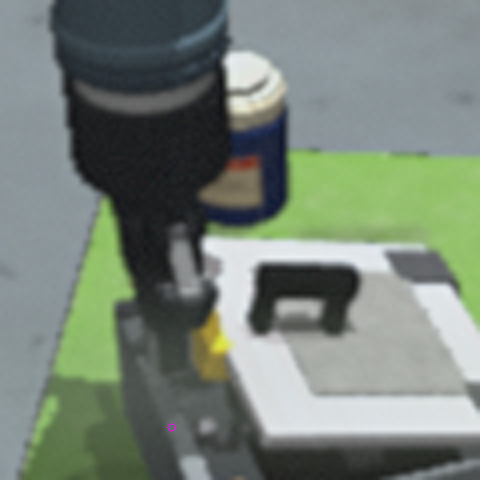

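>>> carry_out:
  rows: "-0.012 0.003 0 0 0 0 1; -0.024 0.003 0 0 0 0 1; -0.032 0.003 0 0 0 0 1; -0.032 0.003 0 0 0 0 1"

```text
t: 9.45
tool_pos: [0.4252, -0.1968, 0.0536]
eef_rot: [0.055, 0.998, -0.0, 0.0]
contact_force: [-0.3, 0.6, 0.5]
width: -0.0
```

Run:
```python
from h import *
g=snap("s15",roi=(225,150,345,270))
go(HA-EX*.057+[0,0,-.047])
```

```text
t 9.45 tcp [ 0.4252 -0.1968  0.0536] px [270.5 256. ] F [-0.26  0.56  0.45] w -0.0
pos [ 0.425  -0.1967  0.0536] F [-0.28 -0.38 -1.1 ] t 9.5 w 0.002197729539091509
shift [0.016 0.002 0.003] turn [ 0.  0. -0.]
```

View pics/s15.png

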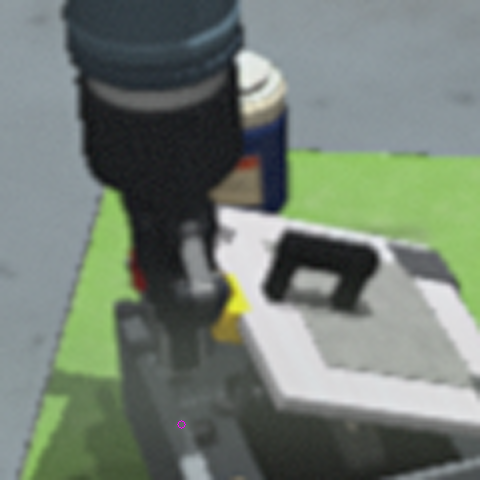

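The lid has been freed and is rising, so I'll draw back now.

>>> carry_out:
  rows: "0.25 0 0 0 0 0 1; 0.4 0 -0.05 0 0 0 1; 0.45 0 -0.25 0 0 0 1; 0.45 0 -0.45 0 0 0 1; 0.45 0 -0.45 0 0 0 1"

```text
t: 10.0
tool_pos: [0.3377, -0.1896, 0.1483]
eef_rot: [0.055, 0.998, -0.003, 0.004]
contact_force: [-0.2, -0.8, 0.6]
width: 0.002
```

>>> carry_out:
  rows: "0 0 0 0 0 0 1; 0 0 0 0 0 0 1; 0 0 0 0 0 0 1; 0 0 0 0 0 0 1; 0 0 0 0 0 0 1"

```text
t: 10.5
tool_pos: [0.3351, -0.1865, 0.1429]
eef_rot: [0.055, 0.998, 0.001, -0.001]
contact_force: [-0.3, 0.4, -0.5]
width: 0.001
```

>>> carry_out:
  rows: "0 0 0 0 0 0 1; 0 0 0 0 0 0 1; 0 0 0 0 0 0 1; 0 0 0 0 0 0 1; 0 0 0 0 0 0 1"

```text
t: 11.0
tool_pos: [0.3354, -0.1869, 0.1437]
eef_rot: [0.055, 0.998, -0.0, 0.0]
contact_force: [-0.6, -0.1, 0.5]
width: -0.004
```

>>> carry_out:
  rows: "0 0 0 0 0 0 1; 0 0 0 0 0 0 1; 0 0 0 0 0 0 1; 0 0 0 0 0 0 1; 0 0 0 0 0 0 1"

```text
t: 11.5
tool_pos: [0.3353, -0.1869, 0.1436]
eef_rot: [0.055, 0.998, -0.0, -0.0]
contact_force: [-0.2, -0.5, 0.6]
width: -0.004
```

>>> carry_out:
  rows: "0 0 0 0 0 0 1; 0 0 0 0 0 0 1; 0 0 0 0 0 0 1; 0 0 0 0 0 0 1; 0 0 0 0 0 0 1"

```text
t: 12.0
tool_pos: [0.3354, -0.1869, 0.1436]
eef_rot: [0.055, 0.998, -0.0, 0.0]
contact_force: [-0.0, -0.1, -0.0]
width: -0.001
```

Run:
```python
from h import *
g=snap("s16",roi=(200,100,400,300),f=3)
t=snap("t16","top",(170,180,490,330),f=2)
H,S,V=cv2.split(cv2.cvtColor(t["img"],cv2.COLOR_BGR2HSV))
for s,c,mk in blobs((((H<8)|(H>172))&(S>130)&(V>60)).astype(np.uint8),(270,280,310,310)):
    k=onplane(t,c,.109);print("knob travel",(k-KN)@EY)
# lid plane from scene: bright/ grey points above z .09
ys,xs=np.mgrid[180:270:3,250:365:3];P=np.array([dep(g,x,y) for x,y in zip(xs.ravel(),ys.ravel())])
D=P-HA;a=D@EX;b=D@EY;m=(P[:,2]>.12)&(abs(b)<.085)&(a>0.02)&(a<.13)
print(m.sum());q=np.polyfit(P[m,2],a[m],1);print("lid angle est",np.arctan2(1,-q[0]) , q)
```

```text
t 12.0 tcp [ 0.3354 -0.1869  0.1436] px [222.1 231.7] F [-0.05 -0.09 -0.03] w -0.001
t 12.05 tcp [ 0.3354 -0.1869  0.1436] px [322.5 358. ] F [ 0.12  0.6  -0.14] w -0.004
knob travel 0.023327802282734636
119
lid angle est 1.1802493555899947 [-0.41169445  0.14917849]
```

View pics/s16.png

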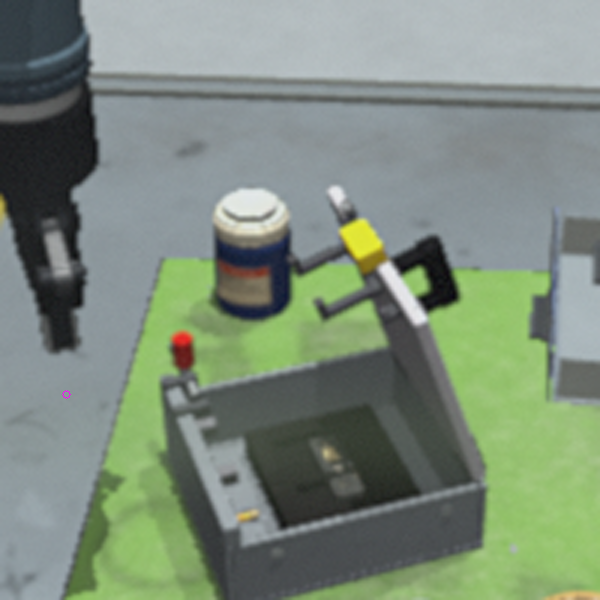

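View pics/t16.png

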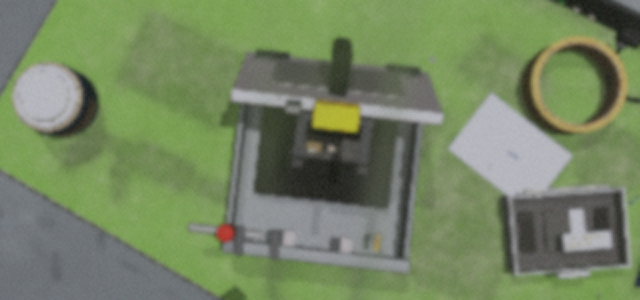

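The lid is wide open at about 1.2 rad, with the module visible inside. The bolt is at 23 mm, the robot is clear, and the bystanders are where they were. Handing in.

Run:
```python
from workcell import env
print(env.hand_in())
```

```text
the job is handed in; nothing more can be done
None
```

The box is open and the job is handed in, at about 12 s of the 50 s allowed. I slid the bolt clear, lifted the lid by its handle and let go so it stood ajar. Then I pushed in the yellow tab and drew back as the lid swung open.

**Last checks**
- **Lid:** it stood at 0.279 rad when ajar. It finished at roughly 1.2 rad; that figure is a rough fit to the depth image. I waited 2.5 s after drawing back but did not measure its speed directly.
- **Bolt:** travel is about 23 mm, against the 16.5 mm needed.
- **Robot:** it stands clear of everything, with contact force near 0 N.
- **Bystanders:** the bottle, tape roll and sample box look unmoved in the last pictures. I did not measure them again.

**One disagreement:** the height reported for the fingertips was 40 mm lower than where both the depth images and a test push showed them. A push at the stated knob height passed over the knob without touching it. I took the camera heights as true and corrected every later height by 40 mm, and all contacts then came where expected.

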